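Weigh a pine offcut on the bench scale

TASK

Weigh the pale pine offcut to check its drying: with the pan empty, press the scale's green key to switch it on, then the blue key to zero it, each fully down and let up, one key at a time. Then set the offcut down gently, flat and whole in the middle of the steel pan, let go of it, and press the yellow key to record the weight; do not press yellow before the offcut rests on the pan, nor green or blue once it does. Leave the offcut on the pan and the other things on the bench where they are.

Things in the scene. Friction and masses are not known exactly. Their poses are not given: they have to be found in the camera images.
- scale: grey bench scale, fixed to the bench, 170 x 230 x 38 mm (x, y, z in its own frame) without pan and keys; origin: centre of its underside; x points to its back, where the small blank display is, y to its left. Square steel pan on the left half, black strip with three round keys in a row along x on the right; the keys may be in any colour order
- pan_centre (a point): centre of the upper face of the steel weighing pan, 154 x 146 mm (x, y), 56 mm above the bench; x and y as those of the scale, z up. The pan lies 14 mm clear of the body on a spring
- pan (a joint): how far the sprung pan is pushed down (m): 0 unloaded, about 0.1 mm for each 0.18 N, overloaded beyond 6 mm (about 11 N), stop at 10 mm
- offcut: pale pine offcut lying flat, plain rectangular block 45 x 110 x 28 mm (x, y, z), about 0.07 kg; origin: centre of its underside; y along its length, z up
- key_green_top (a point): centre of the top of the green key (on), a round cap of 28 mm diameter, 63 mm above the bench, standing 10 mm out of a black collar of 44 mm diameter; neighbouring keys are 44 mm apart; press straight down
- key_green (a joint): how far the green key is pressed (m): 0 up, 0.006 fully down (5 N), counts as pressed beyond 0.004; springs back
- key_blue_top (a point): centre of the top of the blue key (zero), a round cap of 28 mm diameter, 63 mm above the bench, standing 10 mm out of a black collar of 44 mm diameter; neighbouring keys are 44 mm apart; press straight down
- key_blue (a joint): how far the blue key is pressed (m): 0 up, 0.006 fully down (5 N), counts as pressed beyond 0.004; springs back
- key_yellow_top (a point): centre of the top of the yellow key (record), a round cap of 28 mm diameter, 63 mm above the bench, standing 10 mm out of a black collar of 44 mm diameter; neighbouring keys are 44 mm apart; press straight down
- key_yellow (a joint): how far the yellow key is pressed (m): 0 up, 0.006 fully down (5 N), counts as pressed beyond 0.004; springs back
- plane: grey and green block plane, 46 x 150 x 57 mm, a bystander; origin: centre of its underside
- tape: yellow tape measure standing, 32 x 86 x 62 mm, a bystander; origin: centre of its underside
- dark_block: dark walnut block, 50 x 70 x 40 mm, a bystander; origin: centre of its underside
- wedge_1: narrow brown wood wedge, 30 x 90 x 18 mm, a bystander; origin: centre of its underside
- cork_block: brown cork sanding block, 60 x 100 x 32 mm, a bystander; origin: centre of its underside

How it is judged:
By the outcome, as a careful person would: the job done as asked, in the order asked, and still so for the second after the job is handed in, with the robot touching nothing.
It also fails if it takes over 58 s, if anything falls off the work surface, if the arm or the gripper's body presses on something with over 40 N, if the wrist force passes 120 N, or if a joint passes its speed limit or range.

ROBOT

A 6-joint arm with a two-finger parallel gripper is mounted at the origin on a cart in front of the work surface, level with it; the furniture and walls round the work are solid. World frame = base frame: x ahead of the robot, y to its left, z up, the work surface at z = 0. Lengths are in m, angles in degrees, forces in N, time in s.
With the tool pointing down it reaches from about 0.4 to 0.825 m from the base axis. Payload 7 kg.
Tool frame: the origin (TCP) lies between the finger pads; the fingertips stand 11 mm ahead of it and the grasp point (between the pads) lies 8 mm behind it; z points along the fingers, y is the direction in which the jaws open and shut (so a half turn about z gives the same grasp; the last joint's range is limited). The gripper opens to 88 mm and grips with 3 to 60 N. Pads are 19 mm wide; open, the fingers measure 130 mm over their backs; the gripper's body (78 mm by 193 mm) begins 47 mm behind the grasp point.
Start: joints at [89.502, 20.546, 0.682, 0, -70.136, -16.507], TCP at [0.197, 0.645, 0.238] pointing down, gripper open.
Joint ranges: [-176.03, 176.03], [-82.01, 121.73], [-58.28, 71.71], [-173.87, 95.51], [-174.79, -0.11], [-173.66, 173.66]. Speed limits (degrees/s): [136.94, 136.94, 172.46, 180, 180, 180].

INTERFACE

Orientations are given as [roll, pitch, yaw] about the fixed x, y, z axes, in that order (R = Rz(yaw) Ry(pitch) Rx(roll)).
In Python, from plant import r gives the robot as it stands.
- The arm moves only by the shell command python3 -m inch 'ROWS' [OPENING] [FORCE]. ROWS is JSON, a list of rows, each an object of numbers: "x", "y", "z": the shift along the tool's x, y, z as a fraction of full scale; "yaw": the turn about the tool's z as a fraction of full scale. In form: [{"x": .., "y": .., "z": .., "yaw": ..}, ...]. A call has 1 to 5 rows; each row shifts and turns the pose as measured when the row begins, along the tool's axes as they then stand; what a row does not reach is not made up. Full scale, the value 1, is 0.025 m for a shift and 4 degrees for a turn. A row lasts 1/12 s, in which the tool goes at most 41.7 mm and 7.16 degrees, less where a joint would pass 70% of its speed; a pose out of reach is approached as far as the arm can. A call with a number of a shift or a turn outside -1 to 1 is refused whole. A call with a gripper value outside its range is refused whole. OPENING is the opening, from -1 (shut) to 1 (fully open), set as the call begins (- or left out, the last holds). The fingers move at their own pace and stop on an object; FORCE is the grip in N (left out, the last holds). Time passes only in rows, so rows that do not move let the fingers close. It gives the time, the measured TCP pose, the force and the opening at its end, in the units of the state.
- r.get_state(): the state, without advancing time (a new reading comes with each control period).
- r.capture(name): name is "scene" or "top"; returns (picture, depth): 384x512x3 uint8, red, green, blue; 384x512 float32, m along the optical axis (not along the pixel's ray), 0 where there is no reading.
- r.camera_info(name): a dict with "mtx" (3x3 intrinsics, pixels), "pose" (4x4, takes a point from camera to world coordinates). Camera axes: x right, y down, z forward; pixel columns grow to the right and rows downward; lengths in m; the calibration is good to about 2 mm. A picture is of the moment at which its call begins. camera_info takes no time and is no camera call.
- r.close_job(): hands the job in, once; it reports no verdict.
The state is a dict: "time_s": time; "joints": joint angles; "qd": joint speeds; "joint_torque": joint torques, N m; "tcp_pos": TCP position; "eef_rot": TCP orientation; "contact_force": force on the tool from outside, world axes, zero at the start; "moment": the same for the moment, N m; "gripper_width": finger opening in m.
Only numpy, scipy, OpenCV 4.12 (cv2) and the standard library are available. Lean on these libraries where they do the work, as an engineer would, in place of code of your own. Each camera call takes 0.05 s, during which the arm holds its last target. There are 200 camera calls.

## Working session

There is one attempt and no reset: what is moved stays moved. The work goes in short steps, Python scripts to look and compute and a shell command to move; the robot and the scene stay as the last step left them, time stands still between calls to the robot, and variables do not carry over. Pictures are saved under pics/ and viewed, about 8 in all and at most 12, crops included, and the job is handed in when it is done.

```bash
mkdir -p pics; ls; python3 - <<'E'
from plant import r
import cv2,numpy as np
s=r.get_state();print({k:np.round(v,3) for k,v in s.items()})
for n in("top","scene"):
    p,d=r.capture(n);cv2.imwrite(f"pics/{n}0.png",p[:,:,::-1]);np.savez(f"{n}0.npz",p=p,d=d)
    c=r.camera_info(n);print(n,np.round(c["mtx"],1).tolist(),np.round(c["pose"],3).tolist())
E
```

```text
pics
{'time_s': np.float64(0.0), 'joints': array([ 8.9500e+01,  2.0592e+01,  6.3500e-01, -2.0000e-02, -7.0135e+01,
       -1.6506e+01]), 'qd': array([-0.046,  0.148,  0.046,  0.036, -0.076,  0.044]), 'joint_torque': array([-1.0000e-03, -5.8271e+01,  2.9306e+01,  6.9980e+00,  7.0000e-03,
       -0.0000e+00]), 'tcp_pos': array([0.197, 0.645, 0.237]), 'eef_rot': array([ 1.79906e+02, -8.00000e-03, -1.70130e+01]), 'contact_force': array([-0.004,  0.582,  0.132]), 'moment': array([ 0.013, -0.014,  0.011]), 'gripper_width': np.float64(0.088)}
top [[380.8, 0.0, 253.6], [0.0, 380.8, 188.4], [0.0, 0.0, 1.0]] [[0.027, -0.998, 0.058, 0.422], [-1.0, -0.027, 0.001, 0.126], [0.001, -0.058, -0.998, 1.252], [0.0, 0.0, 0.0, 1.0]]
scene [[431.1, 0.0, 253.4], [0.0, 431.1, 194.5], [0.0, 0.0, 1.0]] [[0.775, -0.492, 0.397, -0.096], [-0.632, -0.61, 0.478, -0.625], [0.007, -0.621, -0.784, 1.246], [0.0, 0.0, 0.0, 1.0]]
```

View pics/top0.png

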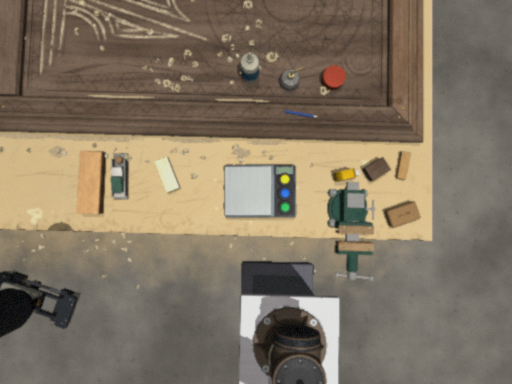

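View pics/scene0.png

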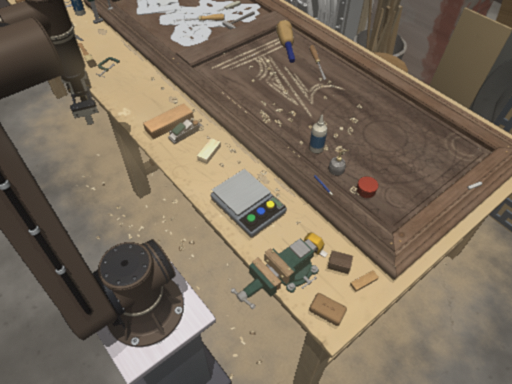

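Top view: scale around (260,190), with yellow (285,180), blue (285,193) and green (285,208) keys; pale offcut around (167,175). A vise stands at (350,210), close to the key side.

```bash
cat > h.py <<'E'
from plant import r
import cv2,numpy as np
def ray(n,uv,z):
    c=r.camera_info(n);T=c["pose"];d=T[:3,:3]@np.linalg.inv(c["mtx"])@[uv[0],uv[1],1];o=T[:3,3]
    return o+d*(z-o[2])/d[2]
def cloud(n,d):
    c=r.camera_info(n);K=c["mtx"];T=c["pose"];v,u=np.mgrid[:384,:512]
    return np.stack([(u-K[0,2])/K[0,0]*d,(v-K[1,2])/K[1,1]*d,d],-1)@T[:3,:3].T+T[:3,3]
def blob(m,box):
    k=np.zeros_like(m);a,b,c,e=box;k[b:e,a:c]=m[b:e,a:c]
    cs,_=cv2.findContours(k,cv2.RETR_EXTERNAL,cv2.CHAIN_APPROX_NONE);return max(cs,key=cv2.contourArea)
def cen(c): M=cv2.moments(c);return M['m10']/M['m00'],M['m01']/M['m00']
KEY=dict(yellow=(22,33),blue=(100,125),green=(50,80))
def keymask(p,k):
    h=cv2.cvtColor(p,cv2.COLOR_RGB2HSV);return cv2.inRange(h,(KEY[k][0],150,80),(KEY[k][1],255,255))
def pale(p):
    h=cv2.cvtColor(p,cv2.COLOR_RGB2HSV);return cv2.inRange(h,(15,10,195),(50,75,255))
def rect(n,c,z):
    P=np.array([ray(n,q[0],z)[:2] for q in c],np.float32);return cv2.minAreaRect(P)
E
python3 - <<'E'
from h import *
B={"top":(270,165,300,218),"scene":(240,195,285,225)}
O={"top":(145,145,190,205),"scene":(190,130,230,170)}
for n in B:
    f=np.load(n+"0.npz");p,d=f["p"],f["d"]
    for k in KEY:
        c=blob(keymask(p,k),B[n]);print(n,k,np.round(cen(c),1),cv2.contourArea(c),np.round(ray(n,cen(c),.063),4))
    hsv=cv2.cvtColor(p,cv2.COLOR_RGB2HSV)
    if n=="top": print("offcut hsv",hsv[172:178,167],"bench",hsv[150,200])
    c=blob(pale(p),O[n]);R=rect(n,c,.028);print("offcut",np.round(cen(c),1),cv2.contourArea(c),np.round(R[0],4),np.round(R[1],4),R[2])
    if n=="top":
        P=cloud(n,d)
        print("offcut z",P[172:178,165:170,2].mean(),"pan z",np.median(P[180:205,235:265,2]),"bench",P[150,200])
        m=((hsv[...,1]<60)&(hsv[...,2]>120)).astype(np.uint8)*255
        c=blob(m,(224,162,275,220));R=rect(n,c,.056);print("pan",np.round(R[0],4),np.round(R[1],4),R[2])
        dk=blob((P[...,2]>.025).astype(np.uint8)*255,(205,155,310,225));R=rect(n,dk,.045);print("scale",np.round(R[0],4),np.round(R[1],4),R[2])
        for nm,(a,b,e,f2) in dict(vise=(322,180,380,225),tape=(330,160,360,182),plane=(105,145,132,205),block=(75,145,105,220),door=(200,100,400,130)).items():
            q=P[b:f2,a:e].reshape(-1,3);q=q[q[:,2]>.015];print(nm,q.min(0).round(3),q.max(0).round(3))
E
```

```text
top yellow [284.3 178.8] 54.0 [0.5239 0.0318 0.063 ]
top blue [284.5 192.7] 53.0 [0.4801 0.03   0.063 ]
top green [284.5 206.6] 42.0 [0.437  0.0292 0.063 ]
offcut hsv [[ 32  36 225]
 [ 31  36 227]
 [ 31  35 225]
 [ 31  33 224]
 [ 32  29 227]
 [ 31  27 225]] bench [ 20  89 218]
offcut [165.7 174. ] 418.5 [0.5321 0.4121] [0.1098 0.0442] 23.882183074951172
offcut z 0.02882594440106585 pan z 0.0565275951207731 bench [ 0.61743235  0.30813837 -0.00126598]
pan [0.4832 0.1429] [0.1637 0.1546] 1.5616750717163086
scale [0.4863 0.1081] [0.1684 0.2261] 1.5536421537399292
vise [ 0.385 -0.261  0.015] [0.531 0.126 1.252]
tape [ 0.422 -0.196  0.015] [0.565 0.126 1.252]
plane [0.422 0.126 0.015] [0.611 0.59  1.252]
block [0.399 0.126 0.015] [0.622 0.69  1.252]
door [ 0.422 -0.339  0.015] [0.797 0.311 1.252]
scene yellow [269.8 203.9] 40.5 [0.5208 0.029  0.063 ]
scene blue [260.4 210.4] 29.0 [0.4781 0.0283 0.063 ]Traceback (most recent call last):
  File "<stdin>", line 7, in <module>
  File "h.py", line 11, in blob
    cs,_=cv2.findContours(k,cv2.RETR_EXTERNAL,cv2.CHAIN_APPROX_NONE);return max(cs,key=cv2.contourArea)
                                                                            ~~~^^^^^^^^^^^^^^^^^^^^^^^^
ValueError: max() iterable argument is empty
```

```bash
python3 - <<'E'
from h import *
f=np.load("top0.npz");p,d=f["p"],f["d"]
P=cloud("top",d)
m=((P[...,2]>.048)&(P[...,2]<.06)).astype(np.uint8)*255
c=blob(m,(215,160,279,222));R=rect("top",c,.056);print("pan",np.round(R[0],4),np.round(R[1],4),R[2])
Q=P[...,2]
for nm,(a,b,e,g) in dict(vise=(322,180,380,225),tape=(330,160,360,182),plane=(105,145,132,205),block=(75,145,105,220),door=(200,100,400,130)).items():
    q=P[b:g,a:e][d[b:g,a:e]>0];q=q[(q[:,2]>.015)];print(nm,q.min(0).round(3),q.max(0).round(3))
np.set_printoptions(linewidth=250)
print((P[185:200:3,222:300:2,2]*1000).round().astype(int))
print((P[160:222:2,250,2]*1000).round().astype(int))
f=np.load("scene0.npz");p=f["p"]
h=cv2.cvtColor(p,cv2.COLOR_RGB2HSV);c=blob(pale(p),(190,130,230,170));R=rect("scene",c,.028);print(R)
print(h[148:153,205:212].tolist())
E
```

```text
pan [0.4862 0.1446] [0.1516 0.1444] 1.8053525686264038
vise [ 0.385 -0.261  0.015] [ 0.531 -0.115  0.115]
tape [ 0.524 -0.196  0.015] [ 0.565 -0.131  0.068]
plane [0.45  0.538 0.015] [0.611 0.59  0.061]
block [0.399 0.616 0.015] [0.622 0.69  0.049]
door [ 0.68  -0.339  0.015] [0.797 0.311 0.057]
[[   0   33   57   60   55   55   55   52   56   56   60   54   59   54   60   58   53   58   57   61   62   56   59   54   55   38   45   39   45   44   56   52   54   44   46   44   40    3   -3]
 [   3   35   58   60   57 1252   62   55   53   58   59   53   57   54   56   54   57   52   60   58   59   59   53   57   57   42   41   41   44   50   56   50   54   54   36   41   39   -1    2]
 [   8   26   54   55   55   58   56   56   55   54   55   62   53   60   55   58   57   56   55   54   58   59   58   53   56   36   41   44   51   54   62   63   68   68   52   47   37   -1   -1]
 [   2   34   60   57   51   56   57   57   53   57   55   59   55   59   56   57   53   59   59   56   62   56   57   54   56   41   41   44   54   55   62   65   65   63   50   37   42   -1    1]
 [  -1   32
[... 223 characters left out ...]
5 56 57 56 54 56 56 59 56 58 61 55 57 57 54 53 53 36  3 -3]
((0.5316375494003296, 0.4113621115684509), (0.1112213283777237, 0.04522402212023735), 24.36075210571289)
[[[27, 53, 226], [28, 50, 225], [28, 43, 226], [29, 40, 225], [29, 41, 225], [28, 43, 226], [28, 43, 226]], [[28, 50, 226], [29, 42, 225], [28, 37, 226], [29, 37, 225], [28, 41, 226], [28, 42, 225], [28, 42, 226]], [[28, 42, 226], [29, 36, 226], [29, 34, 225], [28, 37, 226], [29, 39, 225], [29, 41, 226], [29, 38, 228]], [[28, 36, 226], [29, 33, 226], [28, 36, 226], [29, 39, 225], [28, 38, 226], [28, 38, 228], [30, 38, 228]], [[28, 34, 226], [28, 37, 226], [28, 42, 226], [29, 42, 226], [29, 39, 227], [29, 38, 229], [27, 46, 216]]]
```

```bash
python3 -m inch '[{"x":1,"y":0.5,"yaw":-0.92},{"x":1,"y":0.7,"yaw":-0.92},{"x":1,"y":0.8,"yaw":-0.92},{"x":1,"y":1,"yaw":-0.92},{"x":1,"y":1,"yaw":-0.92}]' -1 15; python3 -m inch '[{"x":0.5,"y":1},{"x":0.5,"y":1},{"x":0.5,"y":1},{"x":0.5,"y":1},{"x":0.5,"y":1}]'
```

```text
validation failed for argument at $[0]...
validation failed for argument at $[0]...
```

```bash
python3 -m inch '[{"x":1,"y":0.5,"z":0,"yaw":-0.92},{"x":1,"y":0.7,"z":0,"yaw":-0.92},{"x":1,"y":0.8,"z":0,"yaw":-0.92},{"x":1,"y":1,"z":0,"yaw":-0.92},{"x":1,"y":1,"z":0,"yaw":-0.92}]' -1 15; python3 -m inch '[{"x":0.5,"y":1,"z":0,"yaw":0},{"x":0.5,"y":1,"z":0,"yaw":0},{"x":0.5,"y":1,"z":0,"yaw":0},{"x":0.5,"y":1,"z":0,"yaw":0},{"x":0.5,"y":1,"z":0,"yaw":0}]'
```

```text
time_s: 0.52
tcp_pos: [0.3043, 0.5255, 0.2324]
eef_rot: [179.6, 0.1, 2.5]
contact_force: [0.3, -0.1, 0.1]
gripper_width: 0.0599
time_s: 0.93
tcp_pos: [0.3761, 0.3953, 0.231]
eef_rot: [179.4, 0.2, 2.7]
contact_force: [1.1, 0.8, 0.2]
gripper_width: 0.0263
```

```bash
python3 -m inch '[{"x":0.2,"y":1,"z":0,"yaw":0},{"x":0.2,"y":1,"z":0,"yaw":0.3},{"x":0.2,"y":1,"z":0,"yaw":0},{"x":0.2,"y":1,"z":0,"yaw":0},{"x":0.2,"y":1,"z":0,"yaw":0}]';  python3 -m inch '[{"x":0.2,"y":1,"z":0,"yaw":0},{"x":0.2,"y":1,"z":0,"yaw":0},{"x":0.2,"y":1,"z":0,"yaw":0},{"x":0.2,"y":1,"z":0.3,"yaw":0},{"x":0.2,"y":1,"z":0.5,"yaw":0}]'; python3 -m inch '[{"x":0,"y":1,"z":0.8,"yaw":0},{"x":0,"y":1,"z":0.8,"yaw":0},{"x":0,"y":1,"z":0.8,"yaw":0},{"x":0,"y":0.8,"z":0.8,"yaw":0},{"x":0,"y":0,"z":0,"yaw":0}]'
```

```text
time_s: 1.35
tcp_pos: [0.4066, 0.2635, 0.2306]
eef_rot: [179.2, 0.3, 1.4]
contact_force: [0.3, 0.4, 0.2]
gripper_width: 0.0006
time_s: 1.77
tcp_pos: [0.4349, 0.1326, 0.2131]
eef_rot: [179.3, 0.2, 1.4]
contact_force: [1.7, -0.5, 0.4]
gripper_width: 0.0006
time_s: 2.18
tcp_pos: [0.4349, 0.0285, 0.1297]
eef_rot: [179.4, 0.3, 1.3]
contact_force: [-0.6, -1.1, -0.8]
gripper_width: 0.0008
```

```bash
python3 -m inch '[{"x":0.07,"y":0,"z":0.9,"yaw":0},{"x":0,"y":0,"z":0.8,"yaw":0},{"x":0,"y":0,"z":0,"yaw":0}]'; python3 - <<'E'
from h import *
print(r.get_state()["tcp_pos"])
p,d=r.capture("scene");cv2.imwrite("pics/s1.png",cv2.resize(p[150:270,180:340],None,fx=4,fy=4,interpolation=cv2.INTER_CUBIC)[:,:,::-1])
E
```

```text
time_s: 2.43
tcp_pos: [0.4366, 0.0265, 0.0862]
eef_rot: [179.4, 0.2, 1.0]
contact_force: [-1.3, -0.5, -1.1]
gripper_width: 0.0004
[0.43657174 0.02648281 0.08618081]
```

View pics/s1.png

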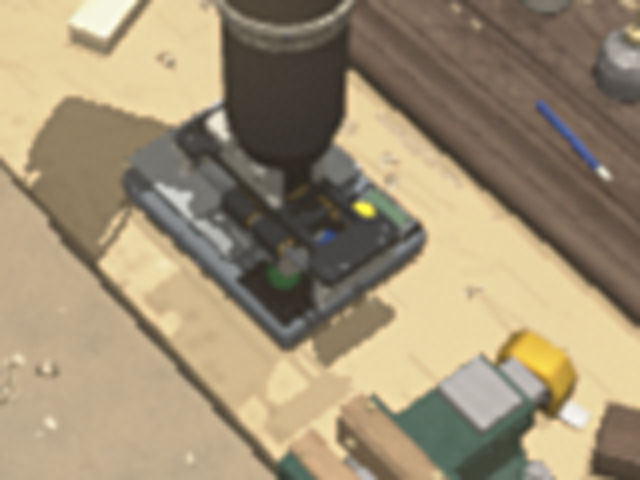

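The closed fingertips sit right above the green key (crop ~(286,272)), so I'll press.

```bash
python3 -m inch '[{"x":0,"y":-0.1,"z":0.35,"yaw":0},{"x":0,"y":0,"z":0.25,"yaw":0},{"x":0,"y":0,"z":0.1,"yaw":0}]'; python3 -m inch '[{"x":0,"y":0,"z":0.1,"yaw":0},{"x":0,"y":0,"z":0,"yaw":0}]'
```

```text
time_s: 2.73
tcp_pos: [0.4392, 0.0309, 0.0719]
eef_rot: [179.5, -0.1, 1.2]
contact_force: [-0.5, -2.3, 3.1]
gripper_width: 0.0008
time_s: 2.9
tcp_pos: [0.4393, 0.031, 0.0697]
eef_rot: [179.4, -0.1, 1.3]
contact_force: [-0.4, -2.7, 3.8]
gripper_width: 0.0007
```

```bash
python3 -m inch '[{"x":0,"y":0,"z":0.14,"yaw":0},{"x":0,"y":0,"z":0.06,"yaw":0}]'; python3 -m inch '[{"x":0,"y":0,"z":0.05,"yaw":0},{"x":0,"y":0,"z":0,"yaw":0}]'
```

```text
time_s: 3.07
tcp_pos: [0.4398, 0.0311, 0.0677]
eef_rot: [179.4, -0.1, 1.4]
contact_force: [-14.0, 1.7, 35.0]
gripper_width: 0.0006
time_s: 3.23
tcp_pos: [0.4395, 0.0312, 0.069]
eef_rot: [179.4, -0.2, 1.4]
contact_force: [-3.2, -1.8, 4.4]
gripper_width: 0.0004
```

```bash
python3 -m inch '[{"x":0,"y":0,"z":-0.6,"yaw":0},{"x":0,"y":0,"z":-0.6,"yaw":0},{"x":0.8,"y":0,"z":0,"yaw":0},{"x":0.8,"y":0,"z":0,"yaw":0},{"x":0,"y":0,"z":0,"yaw":0}]'
```

```text
time_s: 3.65
tcp_pos: [0.4822, 0.0343, 0.1039]
eef_rot: [179.6, -0.6, 1.5]
contact_force: [-0.0, -0.3, 0.7]
gripper_width: 0.0005
```

```bash
python3 -m inch '[{"x":-0.1,"y":0.15,"z":0.7,"yaw":0},{"x":0,"y":0,"z":0.4,"yaw":0},{"x":0,"y":0,"z":0.1,"yaw":0}]'; python3 -m inch '[{"x":0,"y":0,"z":0.1,"yaw":0},{"x":0,"y":0,"z":0.06,"yaw":0}]'
```

```text
time_s: 3.9
tcp_pos: [0.4829, 0.0317, 0.0751]
eef_rot: [179.8, -0.9, 1.5]
contact_force: [-0.0, 0.0, -0.0]
gripper_width: 0.0006
time_s: 4.07
tcp_pos: [0.4828, 0.0317, 0.0712]
eef_rot: [179.8, -0.9, 1.5]
contact_force: [0.1, -1.1, 2.8]
gripper_width: 0.0005
```

```bash
python3 -m inch '[{"x":0,"y":0,"z":0.1,"yaw":0},{"x":0,"y":0,"z":0.1,"yaw":0}]'; python3 -m inch '[{"x":0,"y":0,"z":0.06,"yaw":0},{"x":0,"y":0,"z":0.03,"yaw":0}]'
```

```text
time_s: 4.23
tcp_pos: [0.4831, 0.0317, 0.0676]
eef_rot: [179.8, -0.9, 1.6]
contact_force: [-12.2, 1.2, 39.7]
gripper_width: 0.0005
time_s: 4.4
tcp_pos: [0.4829, 0.0317, 0.0683]
eef_rot: [179.7, -1.0, 1.7]
contact_force: [-3.2, -0.6, 6.0]
gripper_width: 0.0002
```

```bash
python3 -m inch '[{"x":0,"y":0,"z":-0.6,"yaw":0},{"x":0,"y":0,"z":-1,"yaw":0},{"x":0,"y":-0.5,"z":-1,"yaw":0},{"x":0.2,"y":-1,"z":-1,"yaw":0},{"x":0.2,"y":-1,"z":0,"yaw":0}]' 0.7 15;  python3 -m inch '[{"x":0.2,"y":-1,"z":0,"yaw":0},{"x":0.2,"y":-1,"z":0,"yaw":0},{"x":0.2,"y":-1,"z":0,"yaw":0},{"x":0.2,"y":-1,"z":0,"yaw":0},{"x":0.2,"y":-1,"z":0,"yaw":0}]';  python3 -m inch '[{"x":0.2,"y":-1,"z":0,"yaw":0},{"x":0.2,"y":-1,"z":0,"yaw":0},{"x":0.2,"y":-1,"z":0,"yaw":0},{"x":0.2,"y":-1,"z":0,"yaw":0},{"x":0,"y":-1,"z":0,"yaw":0}]';  python3 -m inch '[{"x":0,"y":0,"z":0,"yaw":-1},{"x":0,"y":0,"z":0,"yaw":-1},{"x":0,"y":0,"z":0,"yaw":-1},{"x":0,"y":0,"z":0,"yaw":-1},{"x":0,"y":0,"z":0,"yaw":-1}]'
python3 - <<'E'
from h import *
p,d=r.capture("scene")
for k in ("green","blue","yellow"):
    pass
cv2.imwrite("pics/s2.png",cv2.resize(p[110:260,150:310],None,fx=4,fy=4,interpolation=cv2.INTER_CUBIC)[:,:,::-1])
s=r.get_state();t=s["tcp_pos"];y=np.radians(s["eef_rot"][2]);D=np.array([.5318,.4117])-t[:2]
print("tool dx,dy (full scale)",D@[np.cos(y),np.sin(y)]/.025,D@[np.sin(y),-np.cos(y)]/.025)
E
```

```text
time_s: 4.82
tcp_pos: [0.4878, 0.0938, 0.1624]
eef_rot: [179.8, -0.9, 1.4]
contact_force: [1.4, 1.5, -0.1]
gripper_width: 0.028
time_s: 5.23
tcp_pos: [0.511, 0.2268, 0.1677]
eef_rot: [-179.8, -1.4, 1.3]
contact_force: [0.1, 0.0, -0.6]
gripper_width: 0.0618
time_s: 5.65
tcp_pos: [0.5282, 0.3602, 0.1697]
eef_rot: [-179.6, -1.5, 1.4]
contact_force: [1.0, -0.1, -0.8]
gripper_width: 0.0743
time_s: 6.07
tcp_pos: [0.5273, 0.3682, 0.1683]
eef_rot: [179.9, -1.6, 22.4]
contact_force: [-0.9, -0.2, 1.0]
gripper_width: 0.0747
tool dx,dy (full scale) 0.839661909791554 -1.536424339640086
```

View pics/s2.png

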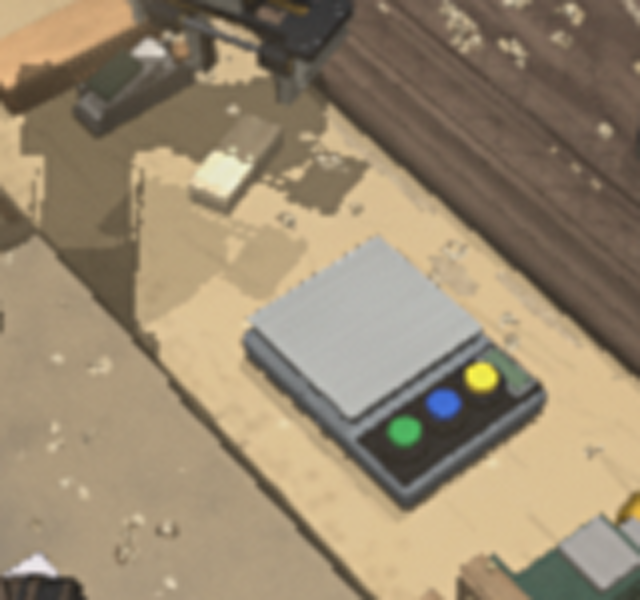

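Scale with all three keys up (crop (405,431), (443,403), (481,377)) and pan empty; offcut undisturbed at (235,165).

```bash
python3 -m inch '[{"x":0.42,"y":-0.78,"z":0,"yaw":-0.2},{"x":0.42,"y":-0.78,"z":0,"yaw":-0.2},{"x":0,"y":0,"z":0.8,"yaw":0},{"x":0,"y":0,"z":0.9,"yaw":0},{"x":0,"y":0,"z":0.9,"yaw":0}]'; python3 -m inch '[{"x":0,"y":0,"z":0.8,"yaw":0},{"x":0,"y":0,"z":0,"yaw":0}]'
python3 - <<'E'
from h import *
s=r.get_state();t=s["tcp_pos"];y=np.radians(s["eef_rot"][2]);D=np.array([.5318,.4117])-t[:2]
print("tool dx,dy (full scale)",D@[np.cos(y),np.sin(y)]/.025,D@[np.sin(y),-np.cos(y)]/.025)
E
```

```text
time_s: 6.53
tcp_pos: [0.5356, 0.4186, 0.1091]
eef_rot: [-179.7, -2.3, 24.0]
contact_force: [-0.0, -0.3, 0.4]
gripper_width: 0.0742
time_s: 6.7
tcp_pos: [0.5343, 0.4178, 0.0838]
eef_rot: [-179.8, -2.0, 23.8]
contact_force: [-0.8, -0.8, -0.8]
gripper_width: 0.074
tool dx,dy (full scale) -0.18964507606382427 0.1815938979801539
```

```bash
python3 -m inch '[{"x":-0.19,"y":0.18,"z":0.8,"yaw":0},{"x":0,"y":0,"z":0.8,"yaw":0},{"x":0,"y":0,"z":0.7,"yaw":0},{"x":0,"y":0,"z":0.3,"yaw":0},{"x":0,"y":0,"z":0,"yaw":0}]'
```

```text
time_s: 7.12
tcp_pos: [0.5353, 0.4146, 0.0208]
eef_rot: [-179.7, -2.2, 23.5]
contact_force: [-0.2, 0.5, 0.6]
gripper_width: 0.0748
```

```bash
python3 -m inch '[{"x":-0.17,"y":0.05,"z":0.16,"yaw":0},{"x":0,"y":0,"z":0,"yaw":0}]'; python3 -m inch '[{"x":0,"y":0,"z":0,"yaw":0},{"x":0,"y":0,"z":0,"yaw":0},{"x":0,"y":0,"z":0,"yaw":0},{"x":0,"y":0,"z":0,"yaw":0},{"x":0,"y":0,"z":0,"yaw":0}]' -1 15;python3 -m inch '[{"x":0,"y":0,"z":0,"yaw":0},{"x":0,"y":0,"z":0,"yaw":0},{"x":0,"y":0,"z":0,"yaw":0}]'
```

```text
time_s: 7.28
tcp_pos: [0.5325, 0.4124, 0.0182]
eef_rot: [-179.7, -2.3, 23.4]
contact_force: [-0.4, -0.9, -0.4]
gripper_width: 0.0747
time_s: 7.7
tcp_pos: [0.5339, 0.4144, 0.0231]
eef_rot: [-179.5, -2.6, 23.4]
contact_force: [0.1, -0.4, 0.5]
gripper_width: 0.0466
time_s: 7.95
tcp_pos: [0.534, 0.4145, 0.0235]
eef_rot: [-179.5, -2.7, 23.4]
contact_force: [-0.7, 0.3, -0.2]
gripper_width: 0.0446
```

```bash
python3 -m inch '[{"x":0,"y":0,"z":-0.4,"yaw":0},{"x":0,"y":0,"z":-0.8,"yaw":0},{"x":0,"y":0,"z":-1,"yaw":0},{"x":0,"y":0,"z":-1,"yaw":0},{"x":0,"y":0,"z":-1,"yaw":0}]' - 20; python3 -m inch '[{"x":0,"y":0,"z":-1,"yaw":0.9},{"x":0,"y":0,"z":0,"yaw":1},{"x":0,"y":0,"z":0,"yaw":1},{"x":0,"y":0,"z":0,"yaw":1},{"x":0,"y":0,"z":0,"yaw":1}]'
python3 - <<'E'
from h import *
p,d=r.capture("scene")
cv2.imwrite("pics/s3.png",cv2.resize(p[80:230,130:290],None,fx=4,fy=4,interpolation=cv2.INTER_CUBIC)[:,:,::-1])
E
```

```text
time_s: 8.37
tcp_pos: [0.5268, 0.408, 0.1263]
eef_rot: [-179.9, -1.9, 23.4]
contact_force: [-0.1, 0.5, -0.2]
gripper_width: 0.0449
time_s: 8.78
tcp_pos: [0.5283, 0.41, 0.1659]
eef_rot: [-178.6, -2.4, 3.1]
contact_force: [0.1, 0.6, -0.1]
gripper_width: 0.0447
```

View pics/s3.png

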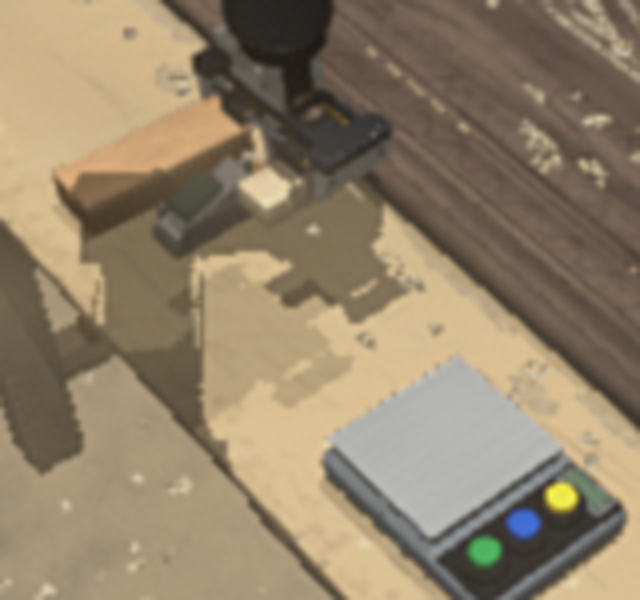

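```bash
python3 -m inch '[{"x":-0.15,"y":0.6,"z":0,"yaw":0.35},{"x":-0.15,"y":1,"z":0,"yaw":0},{"x":-0.15,"y":1,"z":0,"yaw":0},{"x":-0.15,"y":1,"z":0,"yaw":0},{"x":-0.15,"y":1,"z":0,"yaw":0}]'; python3 -m inch '[{"x":-0.15,"y":1,"z":0,"yaw":0},{"x":-0.15,"y":1,"z":0,"yaw":0},{"x":-0.15,"y":1,"z":0,"yaw":0},{"x":-0.15,"y":1,"z":0,"yaw":0},{"x":-0.15,"y":0.6,"z":0,"yaw":0}]'; python3 -m inch '[{"x":0,"y":0.4,"z":0.4,"yaw":0},{"x":0,"y":0,"z":0.8,"yaw":0},{"x":0,"y":0,"z":0,"yaw":0}]'
```

```text
time_s: 9.25
tcp_pos: [0.513, 0.295, 0.164]
eef_rot: [-178.5, -2.5, 2.1]
contact_force: [1.5, -1.1, -0.3]
gripper_width: 0.0451
time_s: 9.67
tcp_pos: [0.4966, 0.1723, 0.1623]
eef_rot: [-178.5, -2.5, 2.6]
contact_force: [-0.6, -0.8, -1.1]
gripper_width: 0.0449
time_s: 9.92
tcp_pos: [0.4983, 0.16, 0.1325]
eef_rot: [-178.4, -2.7, 2.7]
contact_force: [-1.1, -0.7, -0.2]
gripper_width: 0.0446
```

```bash
python3 -m inch '[{"x":-0.2,"y":0.35,"z":0.4,"yaw":0.1},{"x":-0.2,"y":0.35,"z":0.4,"yaw":0.1},{"x":0,"y":0,"z":0.4,"yaw":0},{"x":0,"y":0,"z":0.4,"yaw":0},{"x":0,"y":0,"z":0,"yaw":0}]'
python3 - <<'E'
from h import *
p,d=r.capture("scene")
cv2.imwrite("pics/s4.png",cv2.resize(p[130:250,180:310],None,fx=5,fy=5,interpolation=cv2.INTER_CUBIC)[:,:,::-1])
E
```

```text
time_s: 10.33
tcp_pos: [0.4926, 0.1448, 0.0908]
eef_rot: [-178.4, -2.7, 2.1]
contact_force: [0.4, 0.1, -0.9]
gripper_width: 0.0449
```

View pics/s4.png

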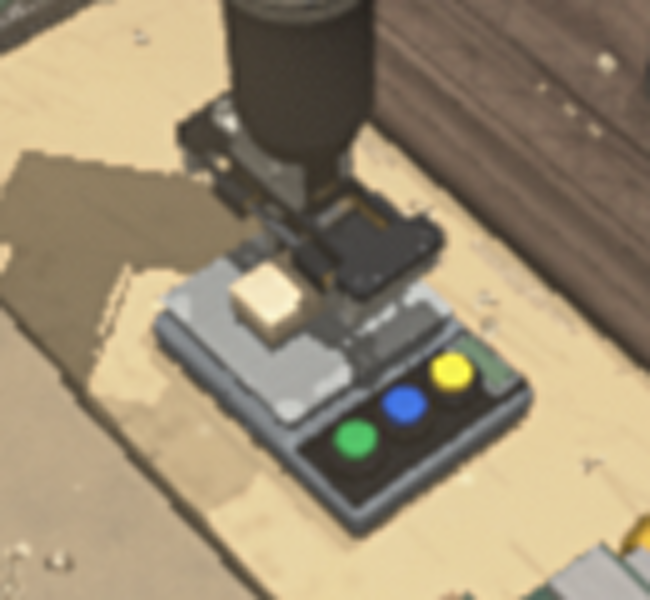

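The offcut hovers over the pan with its near end at crop (270,300) and the long axis along scale x. Now I'll lower it gently.

```bash
python3 -m inch '[{"x":-0.16,"y":0.05,"z":0.15,"yaw":0},{"x":0,"y":0,"z":0.12,"yaw":0},{"x":0,"y":0,"z":0.08,"yaw":0}]'; python3 -m inch '[{"x":0,"y":0,"z":0.08,"yaw":0},{"x":0,"y":0,"z":0,"yaw":0}]'
```

```text
time_s: 10.63
tcp_pos: [0.4908, 0.1456, 0.0841]
eef_rot: [-178.3, -2.9, 2.3]
contact_force: [0.5, -0.8, -0.6]
gripper_width: 0.0448
time_s: 10.8
tcp_pos: [0.491, 0.146, 0.0822]
eef_rot: [-178.3, -2.9, 2.3]
contact_force: [-0.1, 0.5, -0.5]
gripper_width: 0.0446
```

```bash
python3 -m inch '[{"x":-0.06,"y":0.08,"z":0.06,"yaw":0},{"x":0,"y":0,"z":0.05,"yaw":0}]'; python3 -m inch '[{"x":0,"y":0,"z":0.05,"yaw":0},{"x":0,"y":0,"z":0.0,"yaw":0}]'
```

```text
time_s: 10.97
tcp_pos: [0.49, 0.1443, 0.0796]
eef_rot: [-178.3, -3.0, 2.3]
contact_force: [-0.2, -0.4, -0.5]
gripper_width: 0.0449
time_s: 11.13
tcp_pos: [0.4902, 0.1443, 0.0785]
eef_rot: [-178.2, -3.0, 2.3]
contact_force: [-1.1, 1.8, 2.2]
gripper_width: 0.0451
```

```bash
python3 -m inch '[{"x":0,"y":0,"z":0.04,"yaw":0},{"x":0,"y":0,"z":0,"yaw":0}]'; python3 -m inch '[{"x":0,"y":0,"z":0,"yaw":0},{"x":0,"y":0,"z":0,"yaw":0},{"x":0,"y":0,"z":0,"yaw":0},{"x":0,"y":0,"z":0,"yaw":0}]' 0.6;python3 -m inch '[{"x":0,"y":0,"z":-0.3,"yaw":0},{"x":0,"y":0,"z":-0.5,"yaw":0},{"x":0,"y":0,"z":-1,"yaw":0},{"x":0,"y":0,"z":-1,"yaw":0},{"x":0,"y":0,"z":-0.3,"yaw":0}]'
```

```text
time_s: 11.3
tcp_pos: [0.4903, 0.1443, 0.0777]
eef_rot: [-178.2, -3.0, 2.3]
contact_force: [-2.5, 0.3, 3.3]
gripper_width: 0.0451
time_s: 11.63
tcp_pos: [0.4906, 0.1444, 0.0778]
eef_rot: [-178.2, -3.0, 2.3]
contact_force: [0.2, -0.2, 0.0]
gripper_width: 0.0657
time_s: 12.05
tcp_pos: [0.4849, 0.1404, 0.1569]
eef_rot: [-178.5, -2.7, 2.3]
contact_force: [1.3, 0.3, -0.2]
gripper_width: 0.0699
```

```bash
python3 -m inch '[{"x":0.3,"y":0.85,"z":0,"yaw":0},{"x":0.3,"y":0.85,"z":0,"yaw":0},{"x":0.3,"y":0.85,"z":0,"yaw":0},{"x":0.3,"y":0.85,"z":0,"yaw":0},{"x":0.2,"y":0.85,"z":0,"yaw":0.1}]' -1 15; python3 -m inch '[{"x":0,"y":0,"z":0.3,"yaw":0},{"x":0,"y":0,"z":0.3,"yaw":0},{"x":0,"y":0,"z":0,"yaw":0},{"x":0,"y":0,"z":0,"yaw":0}]'
python3 - <<'E'
from h import *
p,d=r.capture("scene")
cv2.imwrite("pics/s5.png",cv2.resize(p[130:250,180:310],None,fx=5,fy=5,interpolation=cv2.INTER_CUBIC)[:,:,::-1])
E
```

```text
time_s: 12.47
tcp_pos: [0.5272, 0.0366, 0.1622]
eef_rot: [-178.1, -3.2, 2.4]
contact_force: [-0.7, 0.6, 0.1]
gripper_width: 0.0421
time_s: 12.8
tcp_pos: [0.5285, 0.0337, 0.1469]
eef_rot: [-178.1, -3.3, 2.1]
contact_force: [0.1, -0.5, 0.9]
gripper_width: 0.0157
```

View pics/s5.png

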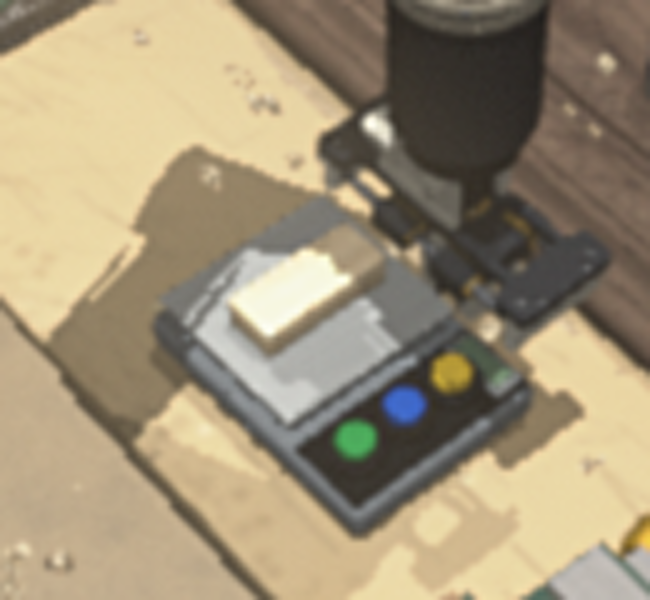

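The offcut lies flat and centred on the pan (crop (307,290)), released, with the keys up. Now yellow.

```bash
python3 -m inch '[{"x":-0.2,"y":0.1,"z":0.6,"yaw":0},{"x":-0.1,"y":0,"z":0.7,"yaw":0},{"x":0,"y":0,"z":0.7,"yaw":0},{"x":0,"y":0,"z":0.2,"yaw":0},{"x":0,"y":0,"z":0,"yaw":0}]'
```

```text
time_s: 13.27
tcp_pos: [0.5248, 0.0367, 0.0922]
eef_rot: [-178.1, -3.5, 2.4]
contact_force: [1.1, -0.4, 0.6]
gripper_width: 0.0002
```

```bash
python3 -m inch '[{"x":-0.07,"y":0.22,"z":0.3,"yaw":0},{"x":0,"y":0,"z":0.3,"yaw":0},{"x":0,"y":0,"z":0.1,"yaw":0}]'; python3 -m inch '[{"x":0,"y":0,"z":0.1,"yaw":0},{"x":0,"y":0,"z":0.06,"yaw":0}]'
```

```text
time_s: 13.52
tcp_pos: [0.5256, 0.0328, 0.0754]
eef_rot: [-178.0, -3.7, 2.6]
contact_force: [-0.9, 1.0, 0.9]
gripper_width: 0.0008
time_s: 13.68
tcp_pos: [0.5258, 0.0327, 0.0713]
eef_rot: [-178.1, -3.6, 2.5]
contact_force: [-1.6, 0.1, 3.1]
gripper_width: 0.0006
```

```bash
python3 -m inch '[{"x":0,"y":0,"z":0.1,"yaw":0},{"x":0,"y":0,"z":0.08,"yaw":0}]'; python3 -m inch '[{"x":0,"y":0,"z":0.05,"yaw":0},{"x":0,"y":0,"z":0.03,"yaw":0}]'
```

```text
time_s: 13.85
tcp_pos: [0.526, 0.0327, 0.0679]
eef_rot: [-178.1, -3.6, 2.6]
contact_force: [-13.8, 1.1, 33.0]
gripper_width: 0.0003
time_s: 14.02
tcp_pos: [0.5259, 0.0327, 0.0686]
eef_rot: [-178.1, -3.7, 2.6]
contact_force: [-5.3, 0.3, 9.0]
gripper_width: 0.0006
```

Yellow went fully down to its stop. I'll retreat straight up, swing clear to the right at height, and check.

```bash
python3 -m inch '[{"x":0,"y":0,"z":-0.6,"yaw":0},{"x":0,"y":0,"z":-1,"yaw":0},{"x":0,"y":0,"z":-1,"yaw":0},{"x":0,"y":0,"z":-1,"yaw":0},{"x":0,"y":0,"z":-1,"yaw":0}]'; python3 -m inch '[{"x":0,"y":1,"z":-1,"yaw":0},{"x":0,"y":1,"z":-1,"yaw":0},{"x":0,"y":1,"z":0,"yaw":0},{"x":0,"y":1,"z":0,"yaw":0},{"x":0,"y":1,"z":0,"yaw":0}]';python3 -m inch '[{"x":0,"y":1,"z":0,"yaw":0},{"x":0,"y":1,"z":0,"yaw":0},{"x":0,"y":0.5,"z":0,"yaw":0},{"x":0,"y":0,"z":0,"yaw":0},{"x":0,"y":0,"z":0,"yaw":0}]'
python3 - <<'E'
from h import *
p,d=r.capture("top");P=cloud("top",d)
cv2.imwrite("pics/t6.png",cv2.resize(p[130:240,70:440],None,fx=2,fy=2,interpolation=cv2.INTER_CUBIC)[:,:,::-1])
try:
    c=blob(pale(p),(228,165,272,217));R=rect("top",c,.084);print(R)
except Exception as e: print(e)
m=((P[...,2]>.070)&(P[...,2]<.1)).astype(np.uint8)*255
c=blob(m,(225,162,274,220));print(rect("top",c,.084),np.median(P[c[:,0,1].min()+4:c[:,0,1].max()-3,c[:,0,0].min()+3:c[:,0,0].max()-2,2]))
E
```

```text
time_s: 14.43
tcp_pos: [0.5168, 0.028, 0.1832]
eef_rot: [-178.2, -3.3, 2.6]
contact_force: [0.3, 0.4, -0.1]
gripper_width: 0.0004
time_s: 14.85
tcp_pos: [0.5248, -0.0988, 0.2413]
eef_rot: [-178.1, -4.4, 3.0]
contact_force: [1.0, -0.2, -1.0]
gripper_width: 0.0009
time_s: 15.27
tcp_pos: [0.5294, -0.1687, 0.2403]
eef_rot: [-178.1, -4.7, 2.8]
contact_force: [0.2, 0.1, 0.4]
gripper_width: -0.0001
((0.5011132955551147, 0.15835382044315338), (0.08931390196084976, 0.021552812308073044), 1.6740634441375732)
((0.4861435890197754, 0.14409908652305603), (0.10771921277046204, 0.04303408041596413), 1.665318250656128) 0.08415526026477094
```

View pics/t6.png

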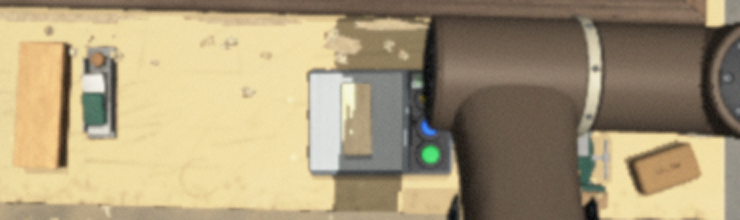

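The offcut centre is at (0.486, 0.144), within 1 mm of the pan centre, with its top at 84 mm, so it's flat. The arm is clear, so I'll hand in.

```bash
python3 -c "
from plant import r
print(r.close_job())"
```

```text
the job is handed in; nothing more can be done
None
```

The weighing is done and handed in at about 15.3 s. I pressed green and then blue with the pan empty, placed and released the offcut on the pan, then pressed yellow.

- **Keys:** each went fully down to its stop, with brief end-stop readings of about 33–40 N at the wrist through the fingertips. Green and blue were seen back up afterwards. Yellow was hidden by the arm in the last picture, so its return is inferred from the arm having lifted clear.
- **Offcut:** by depth in the last top view it lies flat, square to the pan, with its top at 84 mm. Its centre is within 1 mm of the pan centre, and it was set down with about 3 N.
- **Disagreeing check:** the colour mask for that same view gave a smaller, shifted outline, about 15 mm off. I put this down to the arm's shadow across the offcut and used the depth outline instead.
- **Bystanders:** no unexpected contact force showed up during the moves. The plane and cork block are in place in the last view. The tape, dark block and wedge were hidden by the arm; the arm only passed near them at height at the end.

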